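Find the socket that fits the bench vise's hold-down nut

ROBOT

A 6-joint arm with a two-finger parallel gripper is mounted at the origin on the work surface. World frame = base frame: x ahead of the robot, y to its left, z up, the work surface at z = 0. Lengths are in mm, angles in rad, forces in N, time in s.
With the tool pointing down it reaches from about 400 to 925 mm from the base axis. Payload 12.5 kg.
Tool frame: the origin (TCP) lies midway between the tips of the shut fingers; the grasp point (between the pads) lies 19 mm behind it (env.grip_depth is the distance from the TCP to the grasp point, in mm); z points along the fingers, y is the line along which they close (so a half turn about z gives the same grasp; the last joint's range is limited). The gripper opens to 95 mm and grips with 3 to 60 N. Pads are 20 mm wide; open, the fingers measure 119 mm over their backs; the gripper's body (75 mm by 180 mm) begins 59 mm behind the grasp point.
Start: joints at [-1.235, 0.491, 1.559, -0, 1.092, -0.106], TCP at [267.254, -564.998, 214.661] pointing down, gripper open.
Joint ranges: [-3.1, 3.1], [-0.84, 2.19], [0.05, 2.79], [-1.13, 4.28], [0.06, 2.93], [-2.69, 2.69]. Speed limits (rad/s): [2.22, 2.22, 2.79, 3.14, 3.14, 3.14].

INTERFACE

Orientations are given as [roll, pitch, yaw] about the fixed x, y, z axes, in that order (R = Rz(yaw) Ry(pitch) Rx(roll)).
In Python, from cell import monitor, viewer, order, env gives the robot as it stands.
- The arm moves only by the tool move_arm, never from a script. Its argument "moves" is one flat list of numbers, 4 for each row, row after row: the shift along the tool's x, y, z normalised to -1 to 1, where 1 is 0.15 m, then the turn about the tool's z normalised to -1 to 1, where 1 is pi/2 rad. A call has 1 to 10 rows; each row shifts and turns the commanded pose from where the row before left it, along the tool's axes as they then stand; what a row does not reach is not made up. A row lasts 1/8 s, in which the tool goes at most 62.5 mm and 10.7 degrees, less where a joint would pass 70% of its speed; a pose out of reach is approached as far as the arm can. A call with a number of a shift or a turn outside -1 to 1 is refused whole. A call with a gripper value outside its range is refused whole. "claw" is the finger opening in mm, from 0 to 95.1, set as the call begins (left out, the last holds). The fingers move at their own pace and stop on an object; the grip force is fixed at half the most. Time passes only in rows, so rows that do not move let the fingers close. It gives the time, the measured TCP pose, the force, the opening and the grip force at its end, in the units of the state.
- monitor.state(): the state, without advancing time (a new reading comes with each control period).
- viewer.read_camera(name): name is "scene" or "top" or "wrist"; returns the picture (400x640x3 uint8, red, green, blue); there is no depth.
- viewer.camera_info(name): a dict with "K" (3x3 intrinsics, pixels), "camera_from_world" (4x4, takes a point from world to camera coordinates). Camera axes: x right, y down, z forward; pixel columns grow to the right and rows downward; lengths in mm; the calibration is good to about 2 mm. A picture is of the moment at which its call begins: read the wrist's pose just before it. camera_info takes no time and is no camera call; for the wrist camera it gives the pose at the moment of the call.
- order.job_done(): hands the job in; it is judged then, once.
The state is a dict: "t": time; "joints": joint angles; "qvel": joint speeds; "tau": joint torques, N m; "eef_pos": TCP position; "tcp_rot": TCP orientation; "ft_force": force on the tool from outside, world axes, zero at the start; "moment": the same for the moment, N m; "opening": opening from 0.0 (shut) to 1.0 (fully open); "grip_force": force on a finger pad.
Only numpy, scipy, OpenCV 4.12 (cv2) and the standard library are available. Lean on these libraries where they do the work, as an engineer would, in place of code of your own. Each camera call takes 0.05 s, during which the arm holds its last target. There are 200 camera calls.

TASK

Find which of the three sockets in the tray fits the hex nut on the foot of the blue bench vise by trying them on it: a socket too small stops on top of the nut, one too big stops on the round collar about the nut, and the right one goes down between the two until its rim is on the floor of the seat. Stand every socket that does not fit upright again on the tray peg it came from, and leave the other things on the bench where they are. Finish with the right socket fully down and upright on the nut and still gripped by the robot, ready to turn: do not let go of it.

Things in the scene. Friction and masses are not known exactly. Their poses are not given: they have to be found in the camera images.
- vise_lug (a point): Top of the blue vise's right foot lug, under the seat of the nut to be fitted, 14 mm above the bench. The nut sits in a round collared seat 1 mm wider all round than its socket; fully down, the socket's rim is 2.5 mm above this point, any wrong one stops 5 mm or more higher. Vise axes: +x to its moving jaw; its middle is 96 mm to +y, its jaws (125 mm tall) begin 46 mm to +y.
- nut_1: Hex nut, tight, fixed, 16, 19 or 22 mm across flats: the three nuts differ, which is which is not told; one is on the vise lug (it changes), two on machines at the sides. Origin: under its seat, z up. Two flats face +x and -x, the rest every 60 degrees. The seat floor is 2.5 mm up, its collar 8.5 mm; the nut 8 to 13 mm tall on the floor, top edge bevelled 1.2 mm, then 4 mm of bolt.
- nut_2: Hex nut, tight, fixed, 16, 19 or 22 mm across flats: the three nuts differ, which is which is not told; one is on the vise lug (it changes), two on machines at the sides. Origin: under its seat, z up. Two flats face +x and -x, the rest every 60 degrees. The seat floor is 2.5 mm up, its collar 8.5 mm; the nut 8 to 13 mm tall on the floor, top edge bevelled 1.2 mm, then 4 mm of bolt.
- nut_3: Hex nut, tight, fixed, 16, 19 or 22 mm across flats: the three nuts differ, which is which is not told; one is on the vise lug (it changes), two on machines at the sides. Origin: under its seat, z up. Two flats face +x and -x, the rest every 60 degrees. The seat floor is 2.5 mm up, its collar 8.5 mm; the nut 8 to 13 mm tall on the floor, top edge bevelled 1.2 mm, then 4 mm of bolt.
- socket_16 (a point): Steel socket for a 16 mm nut, 72 mm tall, opening down over a tray peg. Point: on its axis, half-way up; z up. Round barrel 24 mm across, 44 mm tall, with a six-point opening 17.4 mm across flats, 40 mm deep, in its foot. Above it a hex neck 20 mm across flats, 28 mm tall: grip here. Neck and opening flats are parallel: two face +x and -x, the rest every 60 degrees. 130 g.
- socket_19 (a point): Steel socket for a 19 mm nut, 72 mm tall, opening down over a tray peg. Point: on its axis, half-way up; z up. Round barrel 29 mm across, 44 mm tall, with a six-point opening 20.4 mm across flats, 40 mm deep, in its foot. Above it a hex neck 20 mm across flats, 28 mm tall: grip here. Neck and opening flats are parallel: two face +x and -x, the rest every 60 degrees. 160 g.
- socket_22 (a point): Steel socket for a 22 mm nut, 72 mm tall, opening down over a tray peg. Point: on its axis, half-way up; z up. Round barrel 34 mm across, 44 mm tall, with a six-point opening 23.4 mm across flats, 40 mm deep, in its foot. Above it a hex neck 20 mm across flats, 28 mm tall: grip here. Neck and opening flats are parallel: two face +x and -x, the rest every 60 degrees. 200 g.
- tray: Black socket tray with a red rim, fixed, 255 mm along x by 72 mm; origin under its centre. Floor 12 mm, rim 18 mm above the bench. Three pegs, 11 mm across, 14 mm tall above the floor, in a row along x at -80, 0 and +80 mm; a socket stands over each, rim on the floor, in any order.
- oil_bottle: White oil bottle with a red cap, 48 mm in diameter, 135 mm tall; origin under its centre. Leave it alone.
- paint_jar: Yellow paint jar with a white lid, 64 mm in diameter, 70 mm tall; origin under its centre. Leave it alone.
- tape_roll: Roll of brown tape lying flat, 96 mm across, 25 mm tall; origin under its centre. Leave it alone.
- wrench: Steel combination wrench lying flat, 180 mm long along its x, 8 mm thick; origin under its centre. Leave it alone.
- screwdriver: Red-handled screwdriver lying along its x, 200 mm long, handle 26 mm thick; origin under its centre. Leave it alone.
- cork_block: Cork sanding block 100 x 60 x 30 mm; origin under its centre. Leave it alone.
- wood_frame: Dark wooden tray frame 120 x 160 x 25 mm on the green mat; origin under its centre. Leave it alone.
- brush_mug: White cup, 80 mm across, 95 mm tall; origin under its centre. Leave it alone.

How it is judged (in metres and radians):
At the end, for the whole second after the job is handed in: A socket is over the vise nut with its rim on the seat floor (within 2.5 mm of fully down, 4 mm of the lug's axis, upright within 4.5 degrees) and gripped (over 2 N): only the right one can be; the other two stand upright (within 6 degrees) on their own pegs, within 12 mm of their starts (((horizontal distance between socket_16 and vise_lug below 0.004 m and z of socket_16 in the frame of vise_lug between 0.036 and 0.041 m and angle between socket_16's own z axis and vertical below 0.08 rad and contact force between the fingers and socket_16_body above 2 N and distance of each of socket_19, socket_22 from where it was at the start of the episode below 0.012 m and angle between each of socket_19, socket_22's own z axis and vertical below 0.1 rad) or (horizontal distance between socket_19 and vise_lug below 0.004 m and z of socket_19 in the frame of vise_lug between 0.036 and 0.041 m and angle between socket_19's own z axis and vertical below 0.08 rad and contact force between the fingers and socket_19_body above 2 N and distance of each of socket_16, socket_22 from where it was at the start of the episode below 0.012 m and angle between each of socket_16, socket_22's own z axis and vertical below 0.1 rad) or (horizontal distance between socket_22 and vise_lug below 0.004 m and z of socket_22 in the frame of vise_lug between 0.036 and 0.041 m and angle between socket_22's own z axis and vertical below 0.08 rad and contact force between the fingers and socket_22_body above 2 N and distance of each of socket_16, socket_19 from where it was at the start of the episode below 0.012 m and angle between each of socket_16, socket_19's own z axis and vertical below 0.1 rad))); the arm keeps its last pose, push and grip.
It fails at once if one of the bench's other things (bottle, jar, tape, wrench, screwdriver, cork block, wooden frame, cup) is moved by more than 30 mm (distance of any of oil_bottle, paint_jar, tape_roll, wrench, screwdriver, cork_block, wood_frame, brush_mug from where it was at the start of the episode above 0.03 m).
It also fails if it takes over 72 s, if anything falls off the work surface, if the arm or the gripper's body presses on something with over 40 N, if the wrist force passes 120 N, or if a joint passes its speed limit or range.

## Working session

There is one attempt and no reset: what is moved stays moved. The work goes in short steps, Python scripts to look and compute and a tool call to move; the robot and the scene stay as the last step left them, time stands still between calls to the robot, and variables do not carry over. Pictures are saved under pics/ and viewed, at most 10 in all, crops included, and the job is handed in when it is done.

Besides the shell and the picture viewer there is one more tool, called after "Emit:" by a JSON object that holds its "op" and its "data", one argument or row to a line. move_arm: Moves the arm, as the interface text tells. Scaled input: -1 to 1 covers 0.15 m each way for a shift and pi/2 rad each way for a turn. Its arguments: {"type":"object","properties":{"moves":{"type":"array"},"claw":{"type":"number"}},"required":["moves"]}

```bash
ls; mkdir -p pics; python3 - <<'E'
from cell import monitor, viewer, order, env
import cv2
s=monitor.state();print(s)
for n in("scene","top"):
    cv2.imwrite(f"pics/{n}0.png",viewer.read_camera(n)[:,:,::-1]);i=viewer.camera_info(n);print(i)
E
```

```text
pics
{'t': 0.0, 'joints': array([-1.23460426e+00,  4.91549580e-01,  1.55944118e+00, -2.09947302e-05,
        1.09168694e+00, -1.05604359e-01]), 'qvel': array([ 0.0001857 , -0.00147148, -0.00062266, -0.00086556, -0.00018951,
       -0.0011683 ]), 'tau': array([-1.15585855e-03, -6.12645578e+01, -2.58190405e+01,  6.91840751e-02,
        4.81327402e-02, -1.26604650e-04]), 'eef_pos': array([ 267.16237764, -564.75918394,  214.07079419]), 'tcp_rot': array([-3.14051169e+00, -9.58563029e-05,  4.41806067e-01]), 'ft_force': array([ 0.78742531, -0.38180321,  0.20143326]), 'moment': array([ 0.01359623,  0.04232812, -0.00255232]), 'grip_force': 0.0, 'opening': 1.0024369222845555}
{'K': array([[494.97874517,   0.        , 311.79227123],
       [  0.        , 494.97874517, 195.9903468 ],
       [  0.        ,   0.        ,   1.        ]]), 'camera_from_world': array([[ 3.35454127e-01,  9.41848471e-01,  1.97986357e-02,
        -2.00486736e+02],
       [ 6.07853959e-01, -2.00345030e-01, -7.68358922e-01,
        -3.03005871e+02],
       [-7.19711118e-01,  2.69783850e-01, -6.39712889e-01,
         1.91567820e+03],
       [ 0.00000000e+00,  0.00000000e+00,  0.00000000e+00,
         1.00000000e+00]])}
{'K': array([[466.54077785,   0.        , 318.06807045],
       [  0.        , 466.54077785, 204.21903348],
       [  0.        ,   0.        ,   1.        ]]), 'camera_from_world': array([[ 2.24503782e-02, -9.99715655e-01, -8.03676150e-03,
        -5.85824133e+00],
       [-9.82939930e-01, -2.06043600e-02, -1.82769130e-01,
         5.61679823e+02],
       [ 1.82551569e-01,  1.20028899e-02, -9.83123011e-01,
         1.42296942e+03],
       [ 0.00000000e+00,  0.00000000e+00,  0.00000000e+00,
         1.00000000e+00]])}
```

View pics/top0.png

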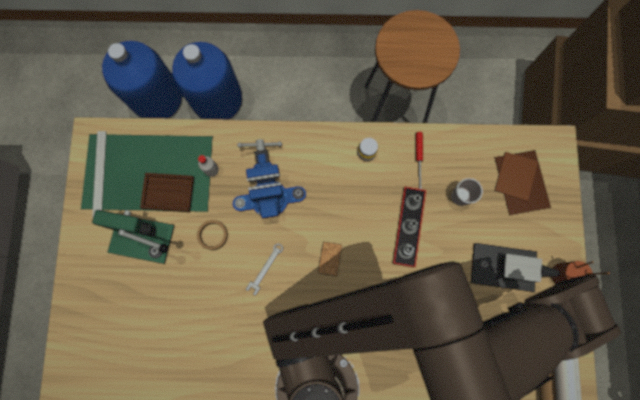

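View pics/scene0.png

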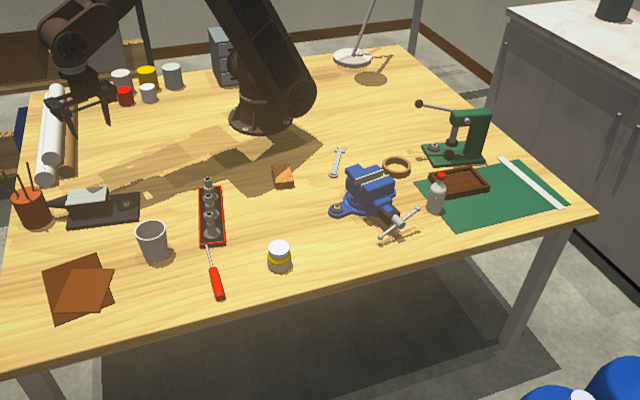

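The top view shows the tray at about (409,227) with sockets at (414,202), (408,226) and (404,251). The vise is at (265,190) and its right lug at (298,194).

```bash
cat > h.py <<'E'
from cell import monitor, viewer, order, env
import cv2, numpy as np
from scipy.spatial.transform import Rotation as R
def ray(info,u,v,z):
    T=info["camera_from_world"];Rm,t=T[:3,:3],T[:3,3]
    c=-Rm.T@t;d=Rm.T@np.linalg.inv(info["K"])@np.array([u,v,1.]);return c+d*(z-c[2])/d[2]
def proj(info,p):
    q=info["K"]@(info["camera_from_world"]@np.append(p,1))[:3];return q[:2]/q[2]
def go(p,yaw=None):
    "rows (units) needed to reach p, in the tool's present axes"
    s=monitor.state();M=R.from_euler('xyz',s["tcp_rot"]).as_matrix()
    return M.T@(np.array(p)-s["eef_pos"])/150
E
python3 - <<'E'
from h import *
i=viewer.camera_info("top")
for n,u,v,z in [("lug",298,194,20),("visemid",267,199,20),("s1",414,202,84),("s2",408,226,84),("s3",404,251,84),("tape",213,235,25),("leftlug",240,203,20)]:print(n,ray(i,u,v,z).round())
im=cv2.imread("pics/top0.png")
a=cv2.resize(im[175:275,380:440],None,fx=6,fy=6,interpolation=cv2.INTER_CUBIC)
b=cv2.resize(im[165:225,225:315],None,fx=4.8,fy=4.8,interpolation=cv2.INTER_CUBIC)
o=np.zeros((600,800,3),np.uint8);o[:,:360]=a;o[:288,364:364+432]=b;cv2.imwrite("pics/c0.png",o)
E
```

```text
lug [600.  73.  20.]
visemid [581. 173.  20.]
s1 [ 569. -290.   84.]
s2 [ 494. -271.   84.]
s3 [ 417. -258.   84.]
tape [460. 339.  25.]
leftlug [566. 259.  20.]
```

View pics/c0.png

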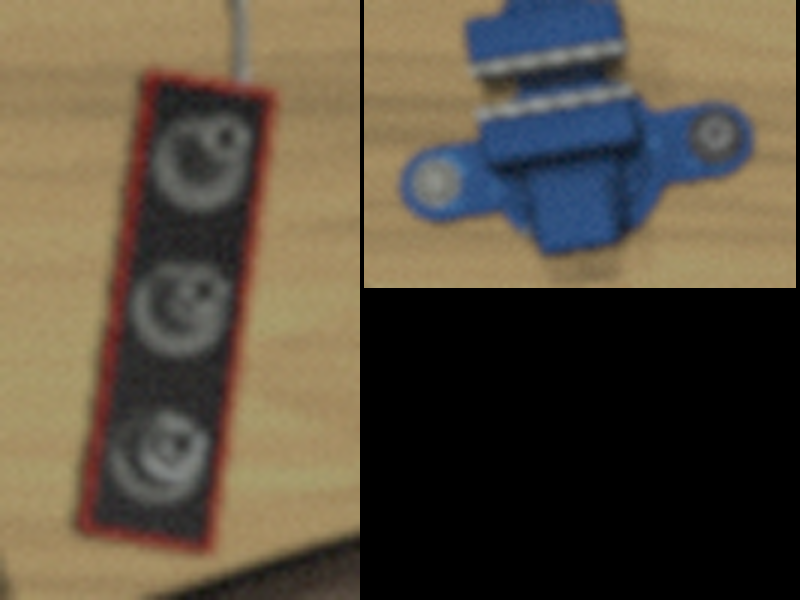

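The socket tops are at about (418,197.5), (413.8,223.3) and (409.7,249.2), and the vise nut is at about (297.9,193).

```bash
python3 - <<'E'
from h import *
i=viewer.camera_info("top")
S=[ray(i,u,v,84)for u,v in[(418,197.5),(413.8,223.3),(409.7,249.2)]]
print(np.round(S,1));d=S[0]-S[2];a=np.arctan2(d[1],d[0]);print("tray ang",a,np.linalg.norm(d)/2)
# tray rim corners at z18
c=[ray(i,380+x/6,175+y/6,18) for x,y in[(148,75),(275,93),(212,548),(80,530)]]
print(np.round(c,1), np.mean(c,0)); e=(c[0]+c[1]-c[2]-c[3]); print(np.arctan2(e[1],e[0]),np.linalg.norm(e)/2)
L=ray(i,297.9,192.9,24);K=ray(i,225+(437-364)/4.8,165+182/4.8,24);print(L,K,np.linalg.norm(L-K));f=K-L
print("vise yaw",np.arctan2(f[1],f[0])-np.pi/2)
w=viewer.camera_info("wrist");s=monitor.state();T=np.linalg.inv(w["camera_from_world"])
M=R.from_euler('xyz',s["tcp_rot"]).as_matrix();print("cam in tool",M.T@(T[:3,3]-s["eef_pos"]),M.T@T[:3,:3],w["K"])
E
```

```text
[[ 583.3 -302.7   84. ]
 [ 502.4 -288.5   84. ]
 [ 422.8 -274.9   84. ]]
tray ang -0.1713713981192019 81.41798722813422
[[ 629.1 -273.5   18. ]
 [ 620.6 -342.    18. ]
 [ 375.3 -304.2   18. ]
 [ 383.2 -235.    18. ]] [ 502.05146226 -288.66576      18.        ]
-0.15418698025558164 248.51809173072908
[602.71772961  72.78843394  24.        ] [565.83362082 258.01853954  24.        ] 188.86669770271786
vise yaw 0.19655492399425278
cam in tool [ 7.51935629e+01 -5.43185339e-02 -1.70166302e+02] [[ 6.88581615e-04 -9.63287577e-01 -2.68470799e-01]
 [ 9.99999502e-01  8.57082690e-04 -5.10431061e-04]
 [ 7.21793575e-04 -2.68470314e-01  9.63287688e-01]] [[288.65438555   0.         319.80271657]
 [  0.         288.65438555 198.08793474]
 [  0.           0.           1.        ]]
```

Emit:
{"op": "move_arm", "data": {
  "moves": [0,0,0,-0.103,0,0,0,-0.103,0,0,0,-0.103,0,0,0,-0.103,0,0,0,-0.103,0,0,0,-0.103],
  "claw": 45
}}

```text
t: 0.85
eef_pos: [267.2, -564.9, 214.3]
tcp_rot: [-3.141, -0.001, 1.418]
ft_force: [0.5, 0.2, 0.7]
opening: 0.486
grip_force: 0.0
```

Emit:
{"op": "move_arm", "data": {
  "moves": [0.258,0.157,0,0,0.258,0.157,0,0,0.258,0.157,0,0,0.258,0.157,0,0,0.258,0.157,0,0,0.258,0.157,0,0,0.258,0.157,0,0,0.258,0.157,0,0,0,0,0,0]
}}

```text
t: 1.98
eef_pos: [503.4, -286.7, 214.3]
tcp_rot: [-3.141, -0.0, 1.416]
ft_force: [0.1, -0.1, -0.6]
opening: 0.476
grip_force: 0.0
```

```bash
cat > look.py <<'E'
from h import *
import sys,pickle
n=sys.argv[1];x0,y0,x1,y1,f=map(int,sys.argv[2:7])
s=monitor.state();w=viewer.camera_info("wrist");im=viewer.read_camera("wrist")[:,:,::-1]
pickle.dump((s,w),open(n+".pkl","wb"))
cv2.imwrite(f"pics/{n}.png",cv2.resize(im[y0:y1,x0:x1],None,fx=f,fy=f,interpolation=cv2.INTER_CUBIC))
print(s["t"],s["eef_pos"],s["tcp_rot"],s["joints"])
E
python3 look.py w1 0 0 640 400 1
```

```text
1.975 [ 503.38628238 -286.74704232  214.31551147] [-3.14121720e+00 -4.39803091e-04  1.41590482e+00] [-6.31896144e-01  4.26467553e-01  1.67372566e+00  2.52878894e-04
  1.04193492e+00 -4.77132365e-01]
```

View pics/w1.png

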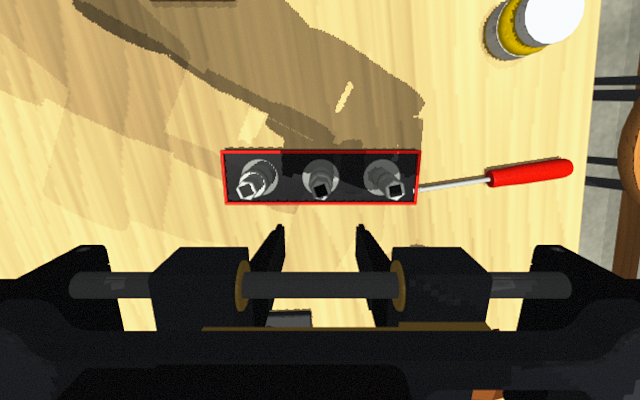

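The tray's edges lie level in the picture, its top edge running from (222,151) to (419,150). The drive squares are at about (246,188), (320,190) and (394,189). Next I look at the vise nut.

Emit:
{"op": "move_arm", "data": {
  "moves": [0,0,0,-0.0745,0,0,0,-0.0745,0,0,0,-0.0745]
}}

```text
t: 2.4
eef_pos: [501.3, -289.9, 214.5]
tcp_rot: [-3.141, -0.0, 1.766]
ft_force: [0.4, 0.3, -0.1]
opening: 0.472
grip_force: 0.0
```

Emit:
{"op": "move_arm", "data": {
  "moves": [0.278,0.139,0,0,0.278,0.139,0,0,0.278,0.139,0,0,0.278,0.139,0,0,0.278,0.139,0,0,0.278,0.139,0,0,0.278,0.139,0,0,0.278,0.139,0,0,0,0,0.28,0,0,0,0.28,0]
}}

```text
t: 3.65
eef_pos: [601.9, 69.8, 129.7]
tcp_rot: [3.141, 0.0, 1.764]
ft_force: [1.2, -0.1, -0.4]
opening: 0.474
grip_force: 0.0
```

```bash
python3 look.py w2 270 120 370 220 6
python3 - <<'E'
from h import *
a=cv2.imread("pics/w1.png")[140:215,215:425];b=cv2.imread("pics/w2.png")
o=np.zeros((600,800,3),np.uint8);o[:285]=cv2.resize(a,(800,285),interpolation=cv2.INTER_CUBIC);o[290:590,:300]=cv2.resize(b[:],(300,300))
c=b[100:500,50:550];o[290:600,310:700]=cv2.resize(c,(390,310))
cv2.imwrite("pics/c1.png",o)
E
```

```text
3.65 [601.93060594  69.83021048 129.68485065] [3.14086863e+00 4.17654811e-04 1.76359659e+00] [ 6.65168010e-03  5.57970388e-01  1.69626054e+00 -3.56738140e-04
  8.86572945e-01 -1.85923364e-01]
```

View pics/c1.png

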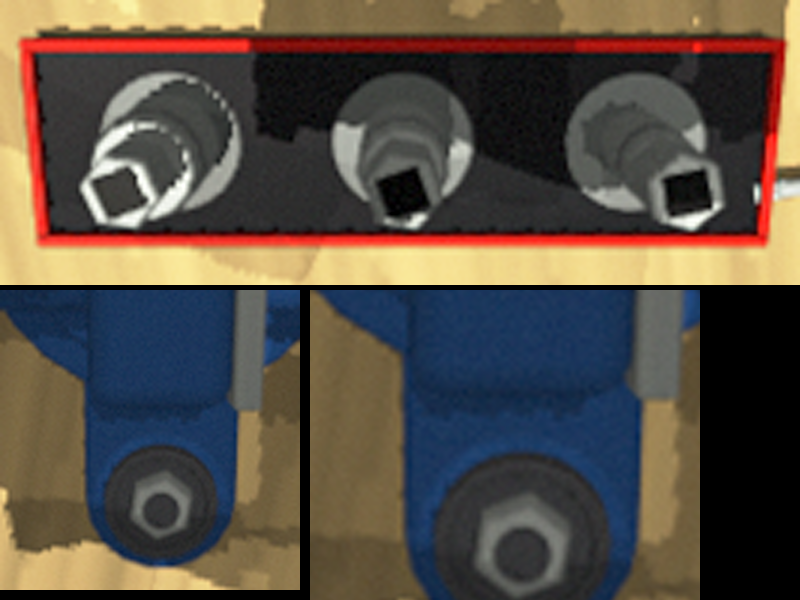

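Nut 19.3 mm across flats in a rough reading, so I enlarge the sockets and the collar with more contrast to tell the sizes.

```bash
python3 - <<'E'
from h import *
import pickle
a=cv2.imread("pics/w1.png")[145:210,230:415];b=cv2.imread("pics/w2.png")[290:570,170:470]
g=lambda im:cv2.LUT(im,np.array([255*(k/255)**.5 for k in range(256)],np.uint8))
o=np.zeros((600,800,3),np.uint8);o[:281]=cv2.resize(g(a),(800,281),interpolation=cv2.INTER_CUBIC);o[290:590,:321]=cv2.resize(g(g(b)),(321,300))
cv2.imwrite("pics/c2.png",o)
s,w=pickle.load(open("w2.pkl","rb"))
# nut centre (w2 crop left panel 162,505->px) & predicted diameters
for z in(24.5,27.5): print(ray(w,270+162/3,120+(505-290)/3,z))
for z in(22.5,):print("collar",ray(w,270+160/3,120+(504-290)/3,z), "mm/px",ray(w,324,190,z)-ray(w,323,190,z))
s,w=pickle.load(open("w1.pkl","rb"))
k=210/800
P=[ray(w,215+u*k,140+v*k,18)for u,v in[(28,45),(778,45),(766,240),(43,240)]];m=np.mean(P,0);d=P[1]+P[2]-P[0]-P[3]
print("tray",m,np.arctan2(d[1],d[0]),np.linalg.norm(d)/2)
for u,v in[(118,192),(402,192),(687,192)]:print(ray(w,215+u*k,140+v*k,84))
E
```

```text
[604.60628402  76.00514624  24.5       ]
[604.41001102  76.74752212  27.5       ]
collar [604.02180308  75.71765552  22.5       ] mm/px [0.97142637 0.19001559 0.        ]
tray [ 504.5422437 -286.4588513   18.       ] -0.15419299163614358 249.87404588176852
[ 424.75340599 -274.06793407   84.        ]
[ 503.77609431 -286.35065012   84.        ]
[ 583.08265051 -298.67748854   84.        ]
```

View pics/c2.png

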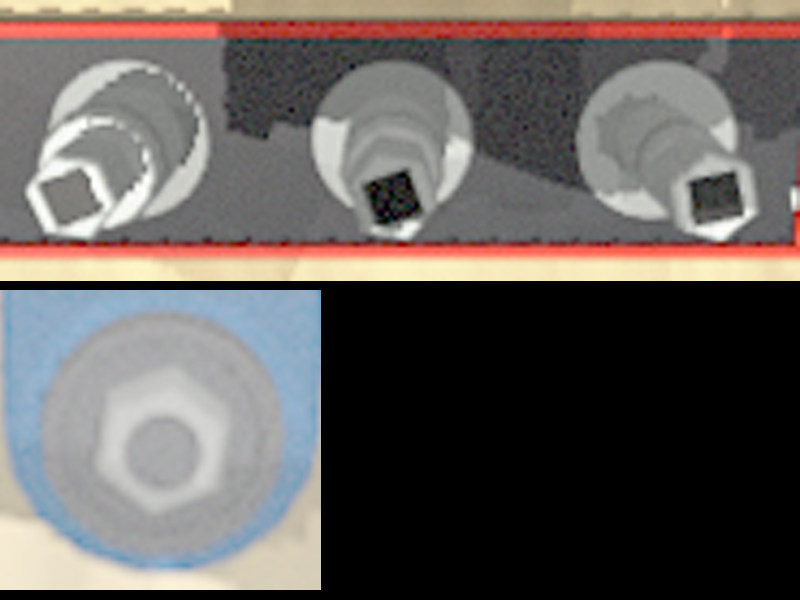

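The collar's inner ring is about 31.5 mm and the nut about 19 to 20 mm, so it is probably the 19 mm nut. Barrel widths give left = 22, middle = 19 and right = 16. I try the middle socket first.

Emit:
{"op": "move_arm", "data": {
  "moves": [0,0,0,0.1105,0,0,0,0.1105,-0.306,-0.0353,0,0,-0.306,-0.0353,0,0,-0.306,-0.0353,0,0,-0.306,-0.0353,0,0,-0.306,-0.0353,0,0,-0.306,-0.0353,0,0,-0.306,-0.0353,0,0,-0.306,-0.0353,0,0]
}}

```text
t: 4.95
eef_pos: [502.5, -288.4, 131.5]
tcp_rot: [3.141, 0.0, 1.415]
ft_force: [0.5, 0.3, 0.3]
opening: 0.474
grip_force: 0.0
```

Emit:
{"op": "move_arm", "data": {
  "moves": [0,0,0,0,0,0,0,0]
}}

```text
t: 5.2
eef_pos: [503.2, -286.1, 131.0]
tcp_rot: [-3.142, -0.0, 1.415]
ft_force: [1.0, 0.2, -1.2]
opening: 0.474
grip_force: 0.0
```

```bash
python3 look.py w3 255 150 385 250 6
```

```text
5.2 [ 503.19754424 -286.14910345  131.02498945] [-3.14155761e+00 -7.30578120e-05  1.41516408e+00] [-6.31170925e-01  5.23141516e-01  1.76309289e+00  6.47946740e-05
  8.55422843e-01 -4.75581179e-01]
```

View pics/w3.png

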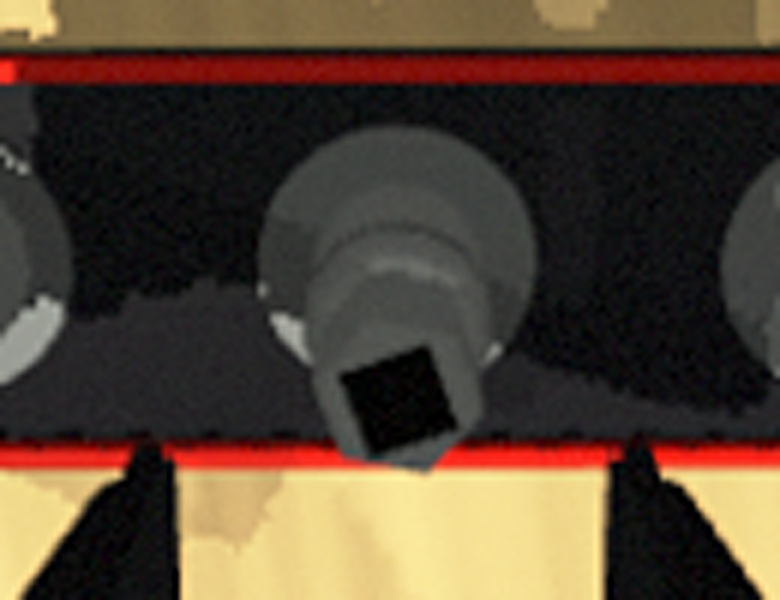

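The socket's hex is turned about 20° CCW from the tray. The square corners in the crop are (340,377), (428,345), (458,425) and (375,457), so I compute its centre and angle.

```bash
cat > sq.py <<'E'
from h import *
import sys,pickle
def sq(n,x0,y0,f,C,z=84):
    s,w=pickle.load(open(n+".pkl","rb"))
    P=[ray(w,x0+(u+.5)/f-.5,y0+(v+.5)/f-.5,z) for u,v in C];m=np.mean(P,0)
    a=[np.degrees(np.arctan2(*(P[(k+1)%4]-P[k])[1::-1]))%90 for k in range(4)]
    M=R.from_euler('xyz',s["tcp_rot"]).as_matrix()
    print(n,"centre",m.round(2),"edge deg",np.round(a,1),"size",[np.linalg.norm(P[(k+1)%4]-P[k]).round(1) for k in range(4)],"in tool",(M.T@(m-s["eef_pos"])).round(2))
    return m
E
python3 - <<'E'
from sq import *
sq("w3",255,150,6,[(340,377),(428,345),(458,425),(375,457)])
# angle of the hex from the tool y axis
import pickle
s,w=pickle.load(open("w2.pkl","rb"));M=R.from_euler('xyz',s["tcp_rot"]).as_matrix()
for z in (22.5,27): print("nut in tool",M.T@(ray(w,323.5,191.3,z)-s["eef_pos"]))
print(np.degrees(1.4152-np.pi/2))
E
```

```text
w3 centre [ 503.88 -286.36   84.  ] edge deg [12.  11.1 13.4 13.3] size [np.float64(12.4), np.float64(11.9), np.float64(11.9), np.float64(12.2)] in tool [-0.11  0.71 47.02]
nut in tool [  5.45657056   3.2679688  107.18497523]
nut in tool [  6.59795222   3.20370953 102.68445043]
-8.915012833085896
```

Emit:
{"op": "move_arm", "data": {
  "moves": [0,0,0,-0.0793,0,0,0,-0.0793,0,0,0,-0.0793,-0.0023,0.004,0,0,0,0,0.2,0,0,0,0.2,0,0,0,0.08,0,0,0,0,0]
}}

```text
t: 6.25
eef_pos: [504.3, -285.7, 58.4]
tcp_rot: [-3.141, -0.001, 1.789]
ft_force: [0.8, 0.1, 0.6]
opening: 0.476
grip_force: 0.0
```

Emit:
{"op": "move_arm", "data": {
  "moves": [0,0,0,0,0,0,0,0,0,0,0,0,0,0,0,0,0,0,0,0],
  "claw": 10
}}

```text
t: 6.88
eef_pos: [504.5, -286.3, 59.2]
tcp_rot: [3.141, 0.001, 1.79]
ft_force: [-0.6, 1.0, 6.0]
opening: 0.203
grip_force: 30.0
```

Emit:
{"op": "move_arm", "data": {
  "moves": [0,0,-0.1,0,0,0,-0.2,0,0,0,-0.2,0,0,0,-0.07,0.0146,0,0,0,0,0,0,0,0]
}}

```text
t: 7.62
eef_pos: [503.8, -285.8, 143.1]
tcp_rot: [-3.14, -0.001, 1.767]
ft_force: [-0.7, 0.4, -0.9]
opening: 0.208
grip_force: 30.0
```

```bash
python3 look.py w4 255 180 385 280 6; python3 -c "
from h import *
print(monitor.state())"
```

```text
7.625 [ 503.82579701 -285.83478769  143.14262527] [-3.14047609e+00 -1.10725850e-03  1.76727876e+00] [-6.30028992e-01  5.08583527e-01  1.75002545e+00 -9.20445011e-05
  8.84554557e-01 -8.26453660e-01]
{'t': 7.675, 'joints': array([-6.30035061e-01,  5.08773908e-01,  1.74994301e+00, -9.57871198e-05,
        8.84665218e-01, -8.26489887e-01]), 'qvel': array([ 1.62174775e-03,  2.43232912e-03, -3.88988778e-03, -9.17144373e-04,
       -8.05873100e-05,  1.28440917e-03]), 'tau': array([ 2.59766687e-02, -5.97016132e+01, -2.22301590e+01,  2.30172020e-02,
        8.69938941e-02,  5.70538425e-03]), 'eef_pos': array([ 503.82875472, -285.8422438 ,  143.0569968 ]), 'tcp_rot': array([-3.14032591e+00, -1.26613512e-03,  1.76731110e+00]), 'ft_force': array([ 0.83802587, -0.28444663, -0.69844154]), 'moment': array([-0.01993838, -0.14126524,  0.01112995]), 'grip_force': 29.994996576569974, 'opening': 0.20960546891152043}
```

View pics/w4.png

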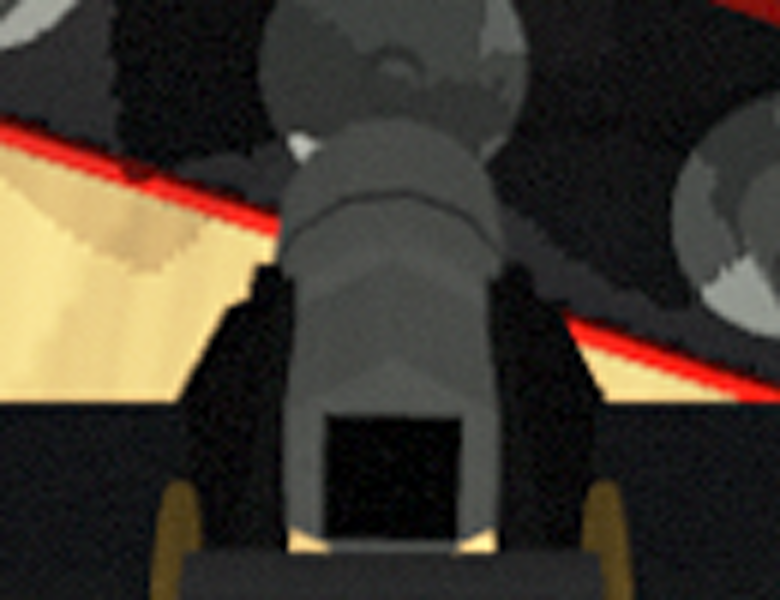

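The grip is good, and the square corners are (326,417), (463,417), (459,540) and (324,540). The barrel's top far edge is at (397,193) and its foot far edge at (393,118), which gives its radius.

```bash
python3 - <<'E'
from sq import *
sq("w4",255,180,6,[(326,417),(463,417),(459,540),(324,540)],168)
s,w=pickle.load(open("w4.pkl","rb"));M=R.from_euler('xyz',s["tcp_rot"]).as_matrix()
for u,v,z in[(397,193,140),(393,118,96)]:print((M.T@(ray(w,255+u/6,180+v/6,z)-s["eef_pos"])).round(1))
E
```

```text
w4 centre [ 503.51 -286.03  168.  ] edge deg [11.3 10.2 11.3  9.9] size [np.float64(12.6), np.float64(12.6), np.float64(12.6), np.float64(12.6)] in tool [ -0.1   -0.38 -24.86]
[18.2  0.3  3.2]
[13.9  0.1 47.2]
```

Emit:
{"op": "move_arm", "data": {
  "moves": [0.2799,0.1413,0,0,0.2799,0.1413,0,0,0.2799,0.1413,0,0,0.2799,0.1413,0,0,0.2799,0.1413,0,0,0.2799,0.1413,0,0,0.2799,0.1413,0,0,0.2799,0.1413,0,0,0,0,0,0,0,0,0,0]
}}

```text
t: 8.93
eef_pos: [604.5, 76.3, 143.2]
tcp_rot: [-3.14, -0.0, 1.768]
ft_force: [0.0, -0.5, -1.5]
opening: 0.209
grip_force: 30.0
```

Emit:
{"op": "move_arm", "data": {
  "moves": [0,0,0.18,0,0,0,0.18,0,0,0,0,0,0,0,0,0]
}}

```text
t: 9.43
eef_pos: [605.3, 75.7, 90.9]
tcp_rot: [3.141, 0.0, 1.766]
ft_force: [0.2, -0.3, -1.5]
opening: 0.212
grip_force: 30.0
```

```bash
python3 look.py w5 255 150 385 250 6; python3 -c "
from h import *
s=monitor.state();print(s['eef_pos'],s['tcp_rot'],s['ft_force'],go([604.55,76.76,s['eef_pos'][2]])*150)"
```

```text
9.425 [605.34967802  75.67440343  90.87275186] [3.14093932e+00 2.37302432e-04 1.76625409e+00] [ 1.61835878e-02  6.12939620e-01  1.71619313e+00 -1.61265577e-04
  8.11774730e-01 -1.79163307e-01]
[605.4816034   75.89591643  91.19304825] [3.14022321e+00 3.47143892e-04 1.76658446e+00] [-0.44019883 -0.08778206 -1.52412953] [ 1.02880871 -0.74570507 -0.00137834]
```

View pics/w5.png

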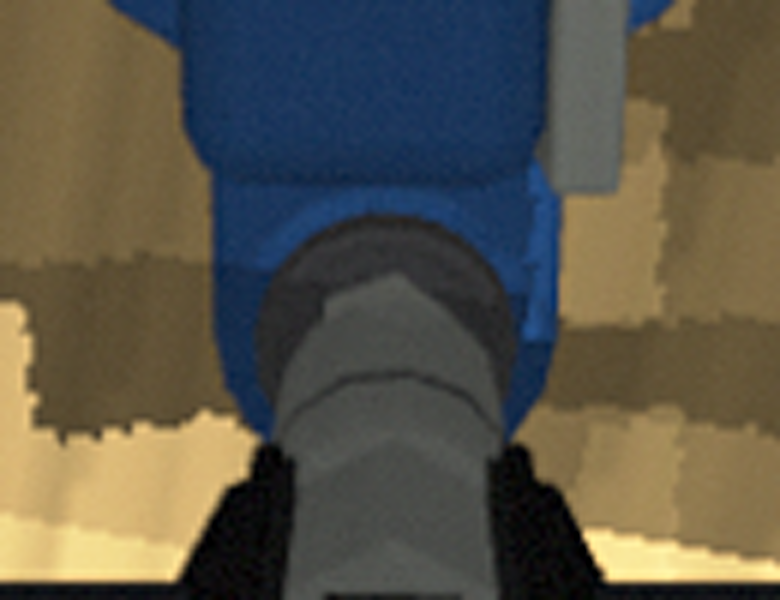

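```bash
python3 - <<'E'
from sq import *
for n,x0,y0,f,pts in[("w5",255,150,6,[(387,213),(257,330),(518,330)]),("w2",298.3,168.3,6.42,[(162,22),(42,146),(283,146)])]:
    s,w=pickle.load(open(n+".pkl","rb"));M=R.from_euler('xyz',s["tcp_rot"]).as_matrix()
    P=[M.T@(ray(w,x0+u/f,y0+v/f,22.5)-s["eef_pos"]) for u,v in pts];r=(P[2][1]-P[1][1])/2
    c=np.array([P[0][0]-r,(P[1][1]+P[2][1])/2,0]);print(n,"r",r,"centre tool",c,"world",s["eef_pos"]+M@c)
E
```

```text
w5 r 18.786774300326734 centre tool [ 1.59311942 -0.65010371  0.        ] world [604.40254454  77.11092766  90.87194907]
w2 r 18.597305599741485 centre tool [6.4985614  3.37935242 0.        ] world [604.00216666  76.8558748  129.68458324]
```

Emit:
{"op": "move_arm", "data": {
  "moves": [0.0105,-0.002,0,0,0,0,0.04,0,0,0,0.04,0,0,0,0.03,0,0,0,0.03,0,0,0,0,0]
}}

```text
t: 10.22
eef_pos: [605.1, 77.6, 70.3]
tcp_rot: [3.14, 0.001, 1.768]
ft_force: [-0.8, -2.8, 9.7]
opening: 0.207
grip_force: 30.0
```

Emit:
{"op": "move_arm", "data": {
  "moves": [0,0,0.01,0,0,0,0.01,0,0,0,0,0]
}}

```text
t: 10.6
eef_pos: [604.5, 77.3, 65.9]
tcp_rot: [-3.141, 0.001, 1.767]
ft_force: [0.8, -5.3, 0.8]
opening: 0.203
grip_force: 30.0
```

Emit:
{"op": "move_arm", "data": {
  "moves": [-0.003,0,0.01,0,0,0,0.008,0,0,0,0.005,0,0,0,0,0,0,0,0,0]
}}

```text
t: 11.22
eef_pos: [604.6, 77.1, 63.3]
tcp_rot: [3.141, 0.001, 1.767]
ft_force: [-2.4, -5.5, 10.1]
opening: 0.209
grip_force: 30.0
```

Emit:
{"op": "move_arm", "data": {
  "moves": [-0.002,0,0.006,0,0,0,0,0,0,0,0,0]
}}

```text
t: 11.6
eef_pos: [604.7, 76.9, 63.2]
tcp_rot: [3.141, 0.001, 1.767]
ft_force: [-4.3, -4.8, 18.9]
opening: 0.208
grip_force: 30.0
```

```bash
python3 look.py w6 255 150 385 250 6; python3 -c "
from h import *
s=monitor.state();print(s['eef_pos'],s['tcp_rot'],s['ft_force'],s['moment'],s['grip_force'])"
```

```text
11.6 [604.72980968  76.9176035   63.23982695] [3.14057464e+00 5.85603293e-04 1.76731285e+00] [ 1.83766130e-02  6.50209409e-01  1.73561010e+00 -5.77982268e-04
  7.54667553e-01 -1.77719367e-01]
[604.70357904  76.8998166   63.21622848] [3.14067746e+00 6.06749488e-04 1.76733287e+00] [-5.0066044  -4.81832484 18.81036214] [-1.15681069  1.07448197  0.02305074] 30.034438682778273
```

View pics/w6.png

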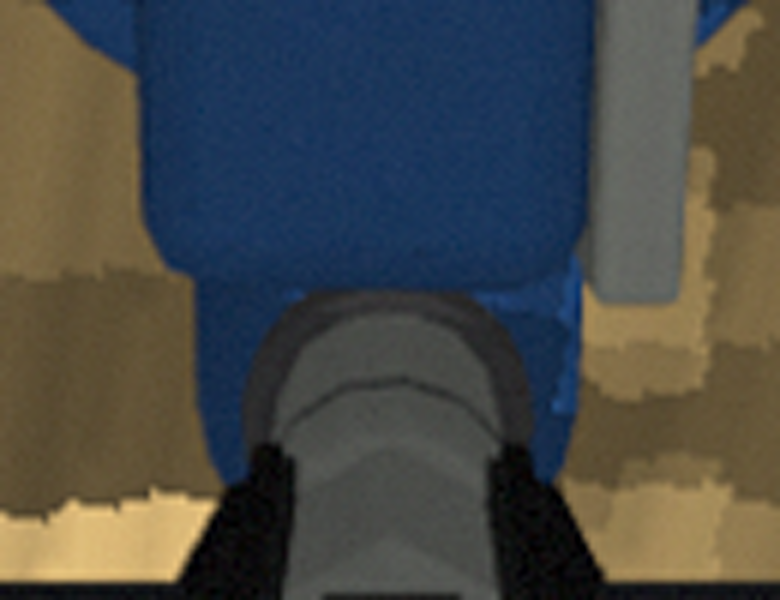

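The socket stands inside the collar and is hard down: the force rose to 19 N with no further travel, and TCP z is 63.2 against about 63.7 predicted when seated. The other two sockets were never touched.

```bash
python3 -c "
from cell import order
print(order.job_done())"
```

```text
the job is handed in; nothing more can be done
None
```

The middle socket (the 19 mm one, going by its measured size) is fully down on the vise nut and still gripped, and I handed the job in at about 12 s; it was the only socket I tried, so the other two never left their pegs, and no pass or fail result came back.

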